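Clear the mug off the tea box and slide its cover open

TASK

A mug has been left standing on the runway of the tea box, in the way of its sliding cover. Lift the mug off and set it down gently and upright, not dropped, with its whole foot on the square cork mat beside the box; then slide the cover fully open, against its end stop, so that the tea compartment is uncovered. Leave the saucer, the wide cup, the jar and the spoon where they are.

Things in the scene. Friction and masses are not known exactly. Their poses are not given: they have to be found in the camera images.
- tea_box: fixed light-wood box, 130 (x) by 340 (y) mm; origin at the centre of its underside, z up. Its -y half is a compartment under the cover, its +y half a flat runway. The cover slides along the box's own +y between two lipped rails on the long edges (tops 76 mm above the counter, 104 mm free between the lips)
- runway (a point): centre of the runway's flat top, 60 mm above the counter, at y = +80 mm of the box; the runway is 159 mm long, closed at its +y end by an end stop 76 mm high
- cover (a joint): slide of the cover along the box's +y, in m: 0 = compartment closed, 0.163 = fully open against the end stop. Friction about 2 N; stays where it is left. The cover is a flat darker-wood plate 112 by 158 by 8 mm, upper face 69.5 mm above the counter
- cover_bar (a point): centre of the top of the cover's upright steel bar, 94.5 mm above the counter; it moves with the cover. The bar is 66 mm long along the box's x, 14 mm thick along the box's y (the sliding direction) and stands 25 mm above the cover, at the middle of the cover
- mug: loose melamine mug, 88 mm tall, about 0.2 kg, outer diameter 52 mm at the foot and 62 mm at the rim, wall 4 mm, open at the top. It stands on the runway at first. Origin at the centre of the underside, z up; a flat loop handle sticks out to its own +y, to 63 mm from the axis
- mug_handle (a point): centre of the top of the mug's handle, 80 mm above the mug's underside and 58 mm from its axis along its +y. The handle is a vertical loop 14 mm thick (mug's x), from 30 to 80 mm above the underside
- cork_mat: fixed square cork mat, 130 by 130 mm and 10 mm thick, lying on the counter on one side of the box (left or right). Origin at the centre of its underside
- saucer: bystander: loose round white saucer, 124 mm across, 16 mm high, on the other side of the box. Origin at the centre of its underside
- wide_cup: bystander: loose wide low cup with a handle, 100 mm across, 60 mm high, beyond the mat or the saucer. Origin at the centre of its underside
- jar: bystander: loose closed glass jar, 72 mm across, 110 mm high, beyond the mat or the saucer. Origin at the centre of its underside
- spoon: bystander: loose steel spoon 150 mm long, lying on the counter between the robot and the box
Not all that is in view belongs to the job. What is shaped like the mug but green is not meant.

How it is judged:
By the outcome, as a careful person would: the job done as asked, in the order asked, and still so for the second after the job is handed in, with the robot touching nothing.
It also fails if it takes over 54 s, if anything falls off the work surface, if the arm or the gripper's body presses on something with over 40 N, if the wrist force passes 120 N, or if a joint passes its speed limit or range.

ROBOT

A 7-joint arm with a two-finger parallel gripper is mounted at the origin on the work surface. World frame = base frame: x ahead of the robot, y to its left, z up, the work surface at z = 0. Lengths are in m, angles in degrees, forces in N, time in s.
With the tool pointing down it reaches from about 0.425 to 0.875 m from the base axis. Payload 4.7 kg.
Tool frame: the origin (TCP) lies between the finger pads; the fingertips stand 8 mm ahead of it and the grasp point (between the pads) lies 11 mm behind it; z points along the fingers, y is the line along which they close (so a half turn about z gives the same grasp; the last joint's range is limited). The gripper opens to 87 mm and grips with 3 to 60 N. Pads are 19 mm wide; open, the fingers measure 117 mm over their backs; the gripper's body (75 mm by 190 mm) begins 51 mm behind the grasp point.
Start: joints at [-64.739, 18.392, -4.016, 83.108, 1.295, 78.541, -3.26], TCP at [0.269, 0.592, 0.231] pointing down, gripper open.
Joint ranges: [-163.93, 163.93], [-17.29, 119.83], [-79.2, 71.16], [3.27, 140.29], [-89.18, 269.18], [5.43, 117.66], [-154.24, 154.24]. Speed limits (degrees/s): [147.25, 147.25, 180, 180, 180, 180, 180].

INTERFACE

Orientations are given as [roll, pitch, yaw] about the fixed x, y, z axes, in that order (R = Rz(yaw) Ry(pitch) Rx(roll)).
In Python, from cell import env, viewer gives the robot as it stands. The module is installed in compiled form; this text tells all that it offers.
- The arm moves only by the tool arm_command, never from a script. Its argument "series" is a list of rows, each a list of 2 entries, a list of its own where there are three numbers: the shift along the tool's x, y, z in mm, then the turn about the tool's z in rad. A call has exactly 5 rows; each row is the pose to reach, as a shift and turn from the pose commanded when the call began, along the tool's axes at that moment; what a row does not reach only later rows make up. A row lasts 1/10 s, in which the tool goes at most 50 mm and 8.59 degrees, less where a joint would pass 70% of its speed; a pose out of reach is approached as far as the arm can. A call with a gripper value outside its range is refused whole. "grip" is the gripper command: -1 is fully open, 1 is shut, values between are in proportion, set as the call begins (left out, the last holds). The fingers move at their own pace and stop on an object; "grip_force" is the grip in N (left out, the last holds). Time passes only in rows, so rows that repeat a pose let the fingers close, or fill a call up. It gives the time, the measured TCP pose, the force, the opening and the grip force at its end, in the units of the state.
- env.get_obs(): the state, without advancing time (a new reading comes with each control period).
- viewer.read_camera(name): name is "scene" or "top" or "wrist"; returns (picture, depth): 420x560x3 uint8, blue, green, red; 420x560 float32, m along the optical axis (not along the pixel's ray), 0 where there is no reading.
- viewer.calibration(name): a dict with "K" (3x3 intrinsics, pixels), "T" (4x4, takes a point from camera to world coordinates); the wrist camera has in their place "hand_eye" (4x4, takes a point from camera to tool coordinates, whose origin is the TCP and whose axes are the flange's). Camera axes: x right, y up, looking along -z (the intrinsics and any distortion apply to the point x, -y, -z); pixel columns grow to the right and rows downward; lengths in m; the calibration is good to about 2 mm. A picture is of the moment at which its call begins: read the wrist's pose just before it. calibration takes no time and is no camera call.
- env.sign_off(): hands the job in; it is judged then, once.
The state is a dict: "time_s": time; "qpos": joint angles; "joint_velocities": joint speeds; "effort": joint torques, N m; "tool_pos": TCP position; "tool_rot": TCP orientation; "force": force on the tool from outside, world axes, zero at the start; "wrist_torque": the same for the moment, N m; "grip_width": finger opening in m; "grasp_force": force on a finger pad.
Only numpy, scipy, OpenCV 4.12 (cv2) and the standard library are available. Lean on these libraries where they do the work, as an engineer would, in place of code of your own. Each camera call takes 0.05 s, during which the arm holds its last target. There are 200 camera calls.

## Working session

There is one attempt and no reset: what is moved stays moved. The work goes in short steps, Python scripts to look and compute and a tool call to move; the robot and the scene stay as the last step left them, time stands still between calls to the robot, and variables do not carry over. Pictures are saved under pics/ and viewed, at most 10 in all, crops included, and the job is handed in when it is done.

Besides the shell and the picture viewer there is one more tool, called after "Request:" by a JSON object that holds its "fn" and its "kwargs". arm_command: Moves the arm, as the interface text tells. Its arguments: {"type":"object","properties":{"series":{"type":"array"},"grip":{"type":"number"},"grip_force":{"type":"number"}},"required":["series"]}

```bash
mkdir -p pics
cat > h.py <<'E'
import numpy as np, cv2
from cell import env, viewer
from scipy.spatial.transform import Rotation as R
def cloud(name):
    o=env.get_obs()
    img,d=viewer.read_camera(name); c=viewer.calibration(name)
    K=np.array(c["K"])
    if "T" in c: T=np.array(c["T"])
    else:
        W=np.eye(4);W[:3,:3]=R.from_euler('xyz',o["tool_rot"],degrees=True).as_matrix();W[:3,3]=o["tool_pos"];T=W@np.array(c["hand_eye"])
    v,u=np.mgrid[:420,:560].astype(float)
    dist=np.array(c.get("dist",c.get("distortion",np.zeros(5))),float).ravel()
    p=cv2.undistortPoints(np.stack([u.ravel(),v.ravel()],1)[:,None],K,dist)[:,0].reshape(420,560,2)
    P=np.stack([p[...,0]*d,-p[...,1]*d,-d],-1)@T[:3,:3].T+T[:3,3]
    P[d==0]=np.nan
    return img,P,c
E
python3 - <<'E'
from h import *
print(env.get_obs())
a,P,c=cloud("top"); b,Q,c2=cloud("scene"); print(c.keys()); print(c)
np.savez("a.npz",a=a,P=P,b=b,Q=Q)
cv2.imwrite("pics/top.png",a);cv2.imwrite("pics/scene.png",b)
E
```

```text
{'time_s': 0.0, 'qpos': array([-64.74131073,  18.43943998,  -4.01511868,  83.17298547,
         1.2942772 ,  78.54301637,  -3.25986198]), 'joint_velocities': array([-0.05730957, -0.01396228,  0.00580132, -0.05913695,  0.00201578,
       -0.06447683, -0.00685417]), 'effort': array([-7.61686283e-05, -4.91273367e+01, -4.03603585e-01, -3.12541544e+01,
       -6.36838214e-02,  4.33897250e-02,  1.77861148e-04]), 'tool_pos': array([0.26886627, 0.59119514, 0.22947394]), 'tool_rot': array([-1.79889760e+02,  5.20770929e-03,  1.55550625e+02]), 'force': array([0.40869262, 0.87071812, 0.07338166]), 'wrist_torque': array([-0.0392904 ,  0.02585462, -0.00693147]), 'grasp_force': 0.0, 'grip_width': 0.08708751432762363}
dict_keys(['K', 'T'])
{'K': array([[482.41402504,   0.        , 277.93920267],
       [  0.        , 482.41402504, 205.92396927],
       [  0.        ,   0.        ,   1.        ]]), 'T': array([[ 1.49226815e-02,  9.72930566e-01, -2.30615325e-01,
         2.40321249e-01],
       [-9.99887842e-01,  1.42270766e-02, -4.67900440e-03,
         9.74708756e-03],
       [-1.27136450e-03,  2.30659283e-01,  9.73033750e-01,
         1.43202469e+00],
       [ 0.00000000e+00,  0.00000000e+00,  0.00000000e+00,
         1.00000000e+00]])}
```

View pics/top.png

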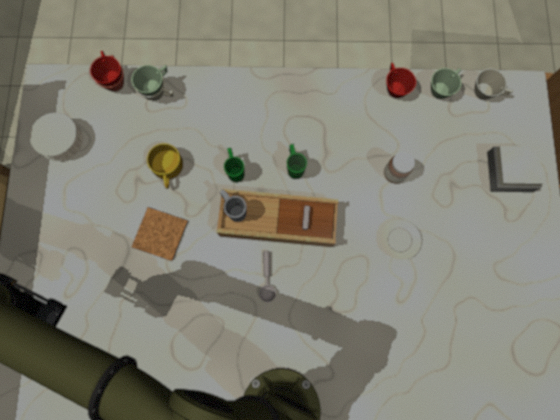

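View pics/scene.png

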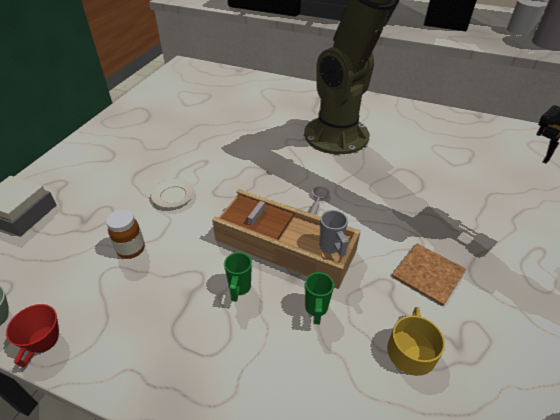

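The top view shows the grey mug at (235,207) on the runway with its handle toward (224,196), the cover bar at (306,217), the mat at (160,233), and green mugs at (234,168) and (297,163). The scene view agrees with this. Next I measure positions.

Run:
```python
from h import *
z=np.load("a.npz"); 
for n,(a,P) in {"top":(z["a"],z["P"]),"scene":(z["b"],z["Q"])}.items():
    X,Y,Z=P[...,0],P[...,1],P[...,2]
    print(n)
    hsv=cv2.cvtColor(a,cv2.COLOR_BGR2HSV)
    reg=(X>.45)&(X<.72)&(Y>-.2)&(Y<.45)
    def rect(m,l):
        p=P[m]; 
        r=cv2.minAreaRect(p[:,:2].astype(np.float32)*1000); print(l,len(p),np.round(r[0],1),np.round(r[1],1),round(r[2],1),"z",np.round(np.median(p[:,2]),4))
    box=reg&(Z>.05)&(Z<.08)&(Y<.2)&(Y>-.2)
    k,lab,st,_=cv2.connectedComponentsWithStats(box.astype(np.uint8)); rect(lab==1+np.argmax(st[1:,4]),"box")
    rect(box&(abs(Z-.076)<.003),"rails")
    S=hsv[...,1]
    bar=reg&(Z>.088)&(Z<.1)&(Y<.03)&(S<110)
    if bar.sum()>4: rect(bar,"bar")
    mug=reg&(Z>.135)&(Z<.16)&(Y>.02)&(Y<.2); rect(mug,"mugtop"); 
    m2=reg&(Z>.143)&(Z<.153)&(Y>.02)&(Y<.2); rect(m2,"mugrim")
    (c,r)=cv2.minEnclosingCircle(P[m2][:,:2].astype(np.float32)*1000); print(c,r)
    mat=reg&(Z>.004)&(Z<.016)&(S>90)&(Y>.2); k,lab,st,_=cv2.connectedComponentsWithStats(mat.astype(np.uint8)); rect(lab==1+np.argmax(st[1:,4]),"mat")
    g=(hsv[...,0]>50)&(hsv[...,0]<75)&(S>150)&(X>.6)&(X<.9)&(Z>.02)
    k,lab,st,ce=cv2.connectedComponentsWithStats(g.astype(np.uint8))
    for i in range(1,k):
        if st[i,4]>40: rect(lab==i,"green"); print(np.nanpercentile(Z[lab==i],98))
a,b=z["a"],z["b"]
w=np.hstack([cv2.resize(a[180:260,120:350],None,fx=3,fy=3,interpolation=2)]);cv2.imwrite("pics/topc.png",w)
```

```text
top
box 4552 [535.1  18.4] [340.3 132.4] 85.6 z 0.0692
rails 1259 [595.4  14.1] [339.5 252.7] 85.6 z 0.0758
bar 138 [606.5 -38. ] [225.7  58.6] 2.4 z 0.0946
mugtop 195 [555.7 139.6] [88.7 60.3] 16.0 z 0.1451
mugrim 118 [553.5 138.9] [84.1 60.3] 16.0 z 0.1475
(553.0629272460938, 146.9877166748047) 46.007408142089844
mat 1324 [490.9 369.2] [129.6 121.1] 72.3 z 0.0113
green 232 [689.6 153.1] [85.3 49.2] 27.6 z 0.0616
0.09168634134517367
green 49 [666.2 -33.1] [38.8  9.8] 83.3 z 0.0743
0.09242919392199603
scene
box 5360 [535.5  14.4] [341.8 135.4] 85.3 z 0.0693
rails 1534 [596.1  11.6] [341.3 256.2] 85.2 z 0.0761
bar 146 [603.3 -42.1] [216.1  56.8] 2.7 z 0.0937
mugtop 381 [558.  136.6] [89.3 60.1] 16.0 z 0.1425
mugrim 186 [544.5 132.9] [60.7 60. ] 18.6 z 0.1474
(544.199951171875, 132.7342987060547) 31.419322967529297
mat 2054 [493.6 368.1] [128.5 127.1] 72.2 z 0.0102
green 876 [708.3 -29.3] [92.6 55.1] 25.3 z 0.0673
0.0891907041081127
green 944 [694.1 145.1] [58.2 90.5] 83.4 z 0.0677
0.08927390606850089
```

View pics/topc.png

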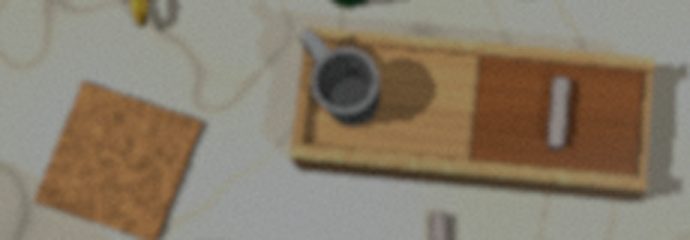

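Box centre is about (535,16) mm with yaw about -4.5°, the mat at (492,369) with 18° edges, and the mug at about (546,133). These agree with the given sizes and heights. I'll move above the mug, turning the tool on the way.

Request:
{"fn": "arm_command", "kwargs": {"series": [[[-40,-28,-20],0.14],[[-80,-56,-40],0.28],[[-120,-84,-50],0.42],[[-160,-112,-60],0.56],[[-200,-140,-70],0.7]], "grip": -1}}

```text
time_s: 0.6
tool_pos: [0.3913, 0.3837, 0.2997]
tool_rot: [-180.0, -0.0, 115.1]
force: [0.1, 0.5, 0.5]
grip_width: 0.0871
grasp_force: 0.0
```

Run:
```python
from h import *
o=env.get_obs();print(o["time_s"],o["tool_pos"],o["tool_rot"],viewer.calibration("wrist"))
p=o["tool_pos"]*1000;M=R.from_euler('xyz',o["tool_rot"],degrees=True).as_matrix()
print(M.T@(np.array([546,133,300])-p))
```

```text
0.6 [0.39134112 0.38368854 0.29974596] [-1.79991846e+02 -1.88722219e-03  1.15116745e+02] {'K': array([[322.90072109,   0.        , 277.02882781],
       [  0.        , 322.90072109, 212.727756  ],
       [  0.        ,   0.        ,   1.        ]]), 'hand_eye': array([[-1.33904387e-04,  9.70891532e-01,  2.39519552e-01,
         6.43711422e-02],
       [ 9.99999921e-01,  4.05787934e-05,  3.94568081e-04,
         2.12096235e-04],
       [ 3.73363394e-04,  2.39519586e-01, -9.70891461e-01,
        -1.55406913e-01],
       [ 0.00000000e+00,  0.00000000e+00,  0.00000000e+00,
         1.00000000e+00]])}
[-2.92631757e+02  3.36267637e+01 -2.68465567e-01]
```

Request:
{"fn": "arm_command", "kwargs": {"series": [[[-48,6,0],0.14],[[-96,12,0],0.28],[[-144,18,0],0.42],[[-192,24,0],0.56],[[-240,30,0],0.7]]}}

```text
time_s: 1.1
tool_pos: [0.5214, 0.18, 0.2994]
tool_rot: [-180.0, -0.0, 75.0]
force: [0.8, 0.0, 0.3]
grip_width: 0.0871
grasp_force: 0.0
```

```bash
cat > w1.py <<'E'
from h import *
import sys
o=env.get_obs();print(o["time_s"],o["tool_pos"],o["tool_rot"][2])
a,P,c=cloud("wrist");np.savez("w.npz",a=a,P=P);cv2.imwrite(f"pics/{sys.argv[1]}.png",a)
X,Y,Z=[P[...,i] for i in range(3)]
m=(Z>.14)&(Z<.155)&(Y<.22)&(Y>.03)
k,l,s,_=cv2.connectedComponentsWithStats(m.astype(np.uint8))
q=P[l==1+np.argmax(s[1:,4])][:,:2].astype(np.float32)*1000
hull=q
# circle r=31 that covers the rim: robust fit on radii
from scipy.optimize import least_squares
f=lambda c:np.hypot(*(q-c).T)-29
r=least_squares(f,np.median(q,0),loss="soft_l1",f_scale=1); c=r.x
d=np.hypot(*(q-c).T); print("mug",c,"d pct",np.percentile(d,[5,50,95,100]))
h=q[d>42]; v=h.mean(0)-c if len(h) else [0,0]; print("handle",len(h),v,np.degrees(np.arctan2(v[1],v[0])))
E
python3 w1.py w1
```

```text
1.1 [0.52140154 0.17999293 0.29939896] 75.01700661610938
mug [545.58511647 136.33701081] d pct [23.92848267 29.27937278 53.77837988 58.74481305]
handle 198 [39.14785472 30.96615081] 38.34417490046438
```

View pics/w1.png

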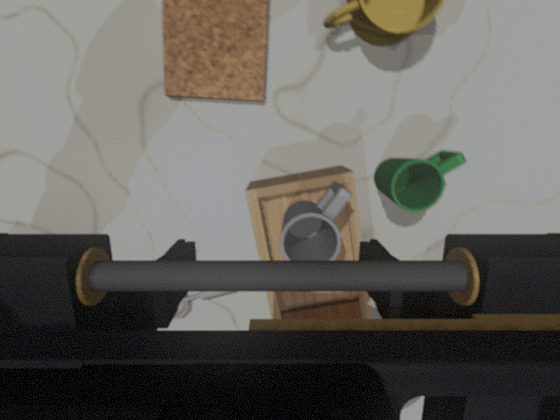

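The wrist view shows the mug's rim at (310,240) and the handle toward (340,195). That puts the mug at (545.5,135.5) mm with the handle at 38°, so tool yaw 38° closes across the handle.

Request:
{"fn": "arm_command", "kwargs": {"series": [[[-12,11,16],0.13],[[-24,22,32],0.26],[[-37,34.5,48],0.39],[[-37,34.5,64],0.52],[[-37,34.5,80],0.645]]}}

```text
time_s: 1.65
tool_pos: [0.5448, 0.1366, 0.2185]
tool_rot: [-180.0, 0.0, 38.0]
force: [-0.8, 0.7, -0.6]
grip_width: 0.0872
grasp_force: 0.0
```

```bash
python3 w1.py w2
```

```text
1.65 [0.54481163 0.13656353 0.21850421] 38.0214371341282
mug [546.60753902 135.06198438] d pct [23.98086785 29.77989966 53.59337998 58.16887384]
handle 406 [38.19360844 32.0773894 ] 40.02564869460307
```

Request:
{"fn": "arm_command", "kwargs": {"series": [[[0,1.5,25],0],[[0,1.5,55],0],[[0,1.5,85],0],[[0,1.5,100],0],[[0,1.5,107.5],0]]}}

```text
time_s: 2.2
tool_pos: [0.545, 0.1361, 0.1107]
tool_rot: [-180.0, 0.1, 38.5]
force: [-0.0, 0.2, 0.4]
grip_width: 0.0871
grasp_force: 0.0
```

Request:
{"fn": "arm_command", "kwargs": {"series": [[[0,0,0],0],[[0,0,0],0],[[0,0,0],0],[[0,0,0],0],[[0,0,0],0]], "grip": 1, "grip_force": 15}}

```text
time_s: 2.7
tool_pos: [0.5466, 0.1363, 0.1131]
tool_rot: [180.0, -0.1, 38.4]
force: [-0.3, -0.1, 2.5]
grip_width: 0.0597
grasp_force: 15.0
```

Request:
{"fn": "arm_command", "kwargs": {"series": [[[0,0,0],0],[[0,0,0],0],[[0,0,0],0],[[0,0,0],0],[[0,0,0],0]]}}

```text
time_s: 3.2
tool_pos: [0.5465, 0.1363, 0.1131]
tool_rot: [180.0, -0.1, 38.4]
force: [-0.5, -0.4, 5.0]
grip_width: 0.0599
grasp_force: 15.0
```

Request:
{"fn": "arm_command", "kwargs": {"series": [[[0,0,-6],0],[[0,0,-18],0],[[0,0,-32],0],[[0,0,-46],0],[[0,0,-60],0]]}}

```text
time_s: 3.7
tool_pos: [0.5461, 0.1361, 0.1736]
tool_rot: [180.0, -0.0, 38.4]
force: [-1.1, -1.1, -3.2]
grip_width: 0.0597
grasp_force: 15.0
```

```bash
cat > w3.py <<'E'
from h import *
import sys
o=env.get_obs();print(o["time_s"],o["tool_pos"],o["tool_rot"],o["force"],o["grip_width"])
for n in ("scene","top"):
    a,P,c=cloud(n)
    X,Y,Z=[P[...,i] for i in range(3)]
    if n=="scene": cv2.imwrite(f"pics/{sys.argv[1]}.png",a)
    hsv=cv2.cvtColor(a,cv2.COLOR_BGR2HSV)
    m=(Z>.004)&(Z<.016)&(hsv[...,1]>90)&(Y>.2)&(X<.65)&(X>.4)
    k,l,s,_=cv2.connectedComponentsWithStats(m.astype(np.uint8))
    p=P[l==1+np.argmax(s[1:,4])];r=cv2.minAreaRect(p[:,:2].astype(np.float32)*1000);print("mat",r)
E
python3 w3.py s2
```

```text
3.7 [0.54606277 0.13613529 0.17364031] [ 1.79989356e+02 -4.52042743e-02  3.83764956e+01] [-1.12024244 -1.0911314  -3.20468148] 0.0596665457913865
mat ((491.3537292480469, 368.86041259765625), (128.88194274902344, 131.25814819335938), 72.50856018066406)
mat ((488.3958435058594, 370.0765380859375), (127.9953842163086, 127.33229064941406), 72.15693664550781)
```

View pics/s2.png

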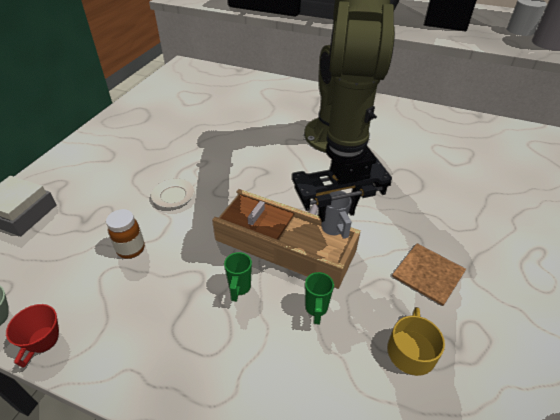

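The mug is held clear of the runway. Next I carry it to the mat.

Request:
{"fn": "arm_command", "kwargs": {"series": [[[5,-11,0],0],[[15,-32,0],0],[[27,-58,0],0],[[39,-84,0],0],[[50,-109,0],0]]}}

```text
time_s: 4.3
tool_pos: [0.5158, 0.2548, 0.171]
tool_rot: [-179.9, 0.1, 38.4]
force: [-0.1, -0.6, -2.1]
grip_width: 0.0596
grasp_force: 15.0
```

Request:
{"fn": "arm_command", "kwargs": {"series": [[[12,-25,0],0],[[24,-51,0],0],[[36,-78,0],0],[[46,-98,0],0],[[51,-108.5,0],0]]}}

```text
time_s: 4.8
tool_pos: [0.4874, 0.3728, 0.1708]
tool_rot: [-179.9, 0.1, 38.6]
force: [-0.6, -0.6, -2.8]
grip_width: 0.0598
grasp_force: 15.0
```

Request:
{"fn": "arm_command", "kwargs": {"series": [[[0,0,15],0],[[0,0,40],0],[[0,0,65],0],[[0,0,85],0],[[0,0,100],0]]}}

```text
time_s: 5.3
tool_pos: [0.4896, 0.3664, 0.0691]
tool_rot: [179.9, 0.2, 38.2]
force: [-0.1, -0.4, -2.2]
grip_width: 0.0594
grasp_force: 15.0
```

```bash
python3 w3.py s3
python3 - <<'E'
from h import *
# mug lowest side + mat via scene
a,P,c=cloud("scene");cv2.imwrite("pics/s3c.png",cv2.resize(a[200:330,330:500],None,fx=4,fy=4))
E
```

```text
5.3 [0.48955555 0.36641766 0.06914475] [179.92796769   0.21877104  38.24853434] [-0.06328238 -0.35316468 -2.21594706] 0.059430423960630065
mat ((490.9318542480469, 368.8876647949219), (128.54798889160156, 133.13580322265625), 72.1332015991211)
mat ((477.6783447265625, 337.06744384765625), (59.247379302978516, 127.41452026367188), 71.98863220214844)
```

View pics/s3c.png

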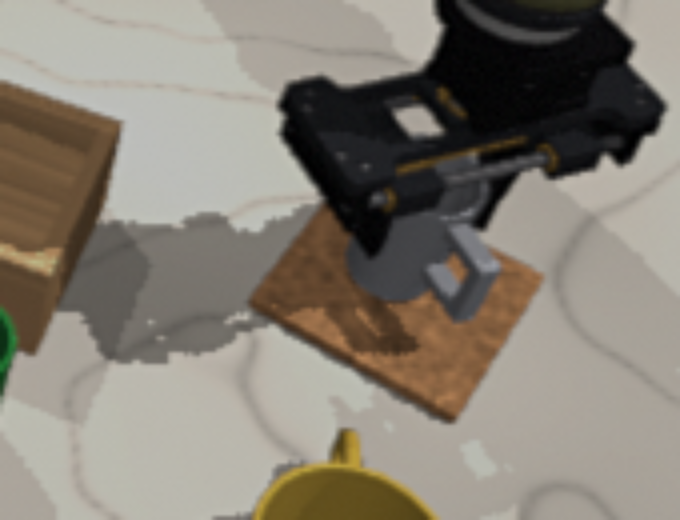

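The mug, at about (390,260) in the crop, hangs just above the middle of the mat. I lower it slowly.

Request:
{"fn": "arm_command", "kwargs": {"series": [[[0,0,1.5],0],[[0,0,3],0],[[0,0,4],0],[[0,0,5],0],[[0,0,5.5],0]]}}

```text
time_s: 5.95
tool_pos: [0.4901, 0.3695, 0.0668]
tool_rot: [-180.0, -0.0, 38.4]
force: [0.1, 0.6, -3.2]
grip_width: 0.0595
grasp_force: 15.0
```

Request:
{"fn": "arm_command", "kwargs": {"series": [[[0,0,0.5],0],[[0,0,1],0],[[0,0,1.5],0],[[0,0,1.5],0],[[0,0,1.5],0]]}}

```text
time_s: 6.45
tool_pos: [0.49, 0.3693, 0.0651]
tool_rot: [180.0, -0.0, 38.4]
force: [-0.1, -0.4, -2.8]
grip_width: 0.0596
grasp_force: 15.0
```

Request:
{"fn": "arm_command", "kwargs": {"series": [[[0,0,0.5],0],[[0,0,1],0],[[0,0,1.5],0],[[0,0,1.5],0],[[0,0,1.5],0]]}}

```text
time_s: 6.95
tool_pos: [0.4902, 0.3694, 0.0639]
tool_rot: [-180.0, -0.0, 38.4]
force: [-0.1, 0.4, 0.1]
grip_width: 0.0597
grasp_force: 15.0
```

Request:
{"fn": "arm_command", "kwargs": {"series": [[[0,0,0.5],0],[[0,0,1],0],[[0,0,1],0],[[0,0,1],0],[[0,0,1],0]]}}

```text
time_s: 7.45
tool_pos: [0.4906, 0.3698, 0.0639]
tool_rot: [-180.0, -0.1, 38.4]
force: [0.1, -0.9, 5.1]
grip_width: 0.0598
grasp_force: 15.0
```

The mug is in contact with the mat, with its weight carried. I release it and rise.

Request:
{"fn": "arm_command", "kwargs": {"series": [[[0,0,0],0],[[0,0,0],0],[[0,0,0],0],[[0,0,0],0],[[0,0,0],0]], "grip": -1}}

```text
time_s: 7.95
tool_pos: [0.49, 0.3693, 0.0624]
tool_rot: [180.0, 0.0, 38.4]
force: [0.2, 0.4, 0.2]
grip_width: 0.0853
grasp_force: 0.0
```

Request:
{"fn": "arm_command", "kwargs": {"series": [[[0,0,-10],0],[[0,0,-30],0],[[0,0,-60],0],[[0,0,-90],0],[[0,0,-120],0]]}}

```text
time_s: 8.45
tool_pos: [0.4901, 0.3692, 0.1846]
tool_rot: [180.0, -0.0, 38.4]
force: [0.6, 0.8, -0.3]
grip_width: 0.087
grasp_force: 0.0
```

Run:
```python
from h import *
from scipy.optimize import least_squares
o=env.get_obs();print(o["tool_pos"],o["tool_rot"][2],o["grip_width"])
for n in ("scene","wrist"):
    a,P,c=cloud(n);X,Y,Z=[P[...,i] for i in range(3)]
    q=P[(Z>.088)&(Z<.104)&(X>.42)&(X<.58)&(Y>.28)&(Y<.45)];q2=q[:,:2]*1000
    if len(q)<20: continue
    c=least_squares(lambda c:np.hypot(*(q2-c).T)-29,np.median(q2,0),loss="soft_l1").x
    print(n,"mug",c,len(q),"top z",np.percentile(q[:,2],[50,95]))
    if n=="scene":
        q=P[(Z>.088)&(Z<.1)&(X>.47)&(X<.62)&(Y>-.12)&(Y<-.02)]; r=cv2.minAreaRect(q[:,:2].astype(np.float32)*1000);print("bar",len(q),r)
a,P,c=cloud("top");X,Y,Z=[P[...,i] for i in range(3)]
q=P[(Z>.088)&(Z<.1)&(X>.47)&(X<.62)&(Y>-.12)&(Y<-.02)]; r=cv2.minAreaRect(q[:,:2].astype(np.float32)*1000);print("bar",len(q),r)
M=R.from_euler('xyz',o["tool_rot"],degrees=True).as_matrix()
print(M.T@(np.array([*r[0],185])-o["tool_pos"]*1000))
```

```text
[0.49007302 0.36924858 0.18455771] 38.37013355345221 0.08696177494109737
scene mug [486.7069012  364.60767525] 347 top z [0.09420843 0.09936662]
bar 128 ((530.9371948242188, -65.39035034179688), (15.012001037597656, 68.9559326171875), 84.42182159423828)
wrist mug [487.66423091 366.25061255] 2003 top z [0.09451273 0.09990672]
bar 112 ((527.829345703125, -61.93605041503906), (14.12844181060791, 66.54801940917969), 85.2336196899414)
[-238.05119917  361.49297059   -0.61493279]
```

The mug stands upright (rim at z 98 mm) at about (488,367), close to the mat's centre. Next is the bar at about (529.5,-64), with slide direction at about 85.4°.

Request:
{"fn": "arm_command", "kwargs": {"series": [[[-20,32,0],0.05],[[-45,69,0],0.12],[[-70,106,0],0.2],[[-95,143,0],0.28],[[-118,181,0],0.36]]}}

```text
time_s: 9.1
tool_pos: [0.509, 0.1522, 0.1818]
tool_rot: [-180.0, 0.1, 17.6]
force: [0.4, -0.2, -0.3]
grip_width: 0.0871
grasp_force: 0.0
```

```bash
cat > t.py <<'E'
from h import *
import sys
o=env.get_obs();M=R.from_euler('xyz',o["tool_rot"],degrees=True).as_matrix()
print(o["tool_pos"],o["tool_rot"],M.T@(np.array([float(x) for x in sys.argv[1:4]])-o["tool_pos"]*1000), "turn deg",o["tool_rot"][2]+4.6)
E
python3 t.py 529.5 -64 185
```

```text
[0.50896939 0.15218445 0.18182153] [-1.79990717e+02  8.18089914e-02  1.75769126e+01] [-45.71703841 212.29076913  -3.14759454] turn deg 22.17691257332688
```

Request:
{"fn": "arm_command", "kwargs": {"series": [[[-10,42,-3],0.1],[[-20,85,-3],0.2],[[-30,130,-3],0.3],[[-40,175,-3],0.385],[[-46,212,-3],0.385]]}}

```text
time_s: 9.6
tool_pos: [0.5297, -0.0648, 0.1851]
tool_rot: [180.0, 0.0, -4.5]
force: [1.2, 0.5, 0.2]
grip_width: 0.0868
grasp_force: 0.0
```

```bash
python3 - <<'E'
from h import *
o=env.get_obs();print(o["tool_pos"],o["tool_rot"][2])
a,P,c=cloud("wrist");X,Y,Z=[P[...,i] for i in range(3)];cv2.imwrite("pics/w4.png",a)
q=P[(Z>.088)&(Z<.1)&(X>.47)&(X<.62)&(Y>-.12)&(Y<-.02)]; r=cv2.minAreaRect(q[:,:2].astype(np.float32)*1000);print("bar",len(q),r,np.median(q,0))
E
python3 t.py 529.5 -64 80
```

```text
[ 0.52973636 -0.06483406  0.18514925] -4.534545962833663
bar 1401 ((529.0760498046875, -65.94367218017578), (14.011749267578125, 65.06688690185547), 85.07390594482422) [ 0.53133646 -0.06620655  0.09566215]
[ 0.53009815 -0.07225815  0.18549617] [ 1.79723472e+02 -5.28961916e-02 -4.88489658e+00] [ -1.39659232  -8.68627303 105.45423076] turn deg -0.2848965789509217
```

View pics/w4.png

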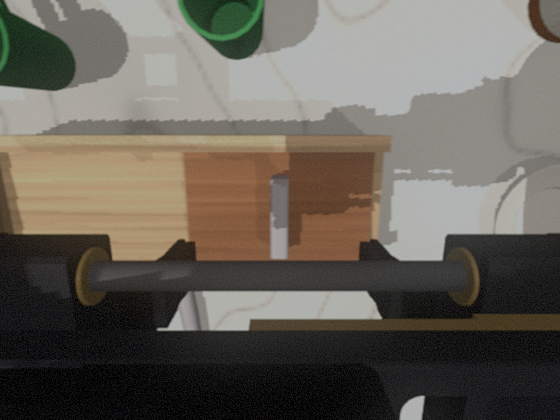

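The bar (270–290, 178–258) lies between the fingers and the cover is still closed. I descend over it.

Request:
{"fn": "arm_command", "kwargs": {"series": [[[0,0,25],0],[[0,0,55],0],[[0,0,82],0],[[0,0,97],0],[[0,0,104],0]]}}

```text
time_s: 10.15
tool_pos: [0.5294, -0.0615, 0.0798]
tool_rot: [180.0, 0.2, -4.3]
force: [-0.1, -0.4, 0.7]
grip_width: 0.0869
grasp_force: 0.0
```

Request:
{"fn": "arm_command", "kwargs": {"series": [[[0,0,0],0],[[0,0,0],0],[[0,0,0],0],[[0,0,0],0],[[0,0,0],0]], "grip": 1, "grip_force": 10}}

```text
time_s: 10.65
tool_pos: [0.5312, -0.0617, 0.0822]
tool_rot: [-180.0, -0.1, -4.3]
force: [0.5, -0.8, 0.3]
grip_width: 0.0547
grasp_force: 0.0
```

Request:
{"fn": "arm_command", "kwargs": {"series": [[[0,0,0],0],[[0,0,0],0],[[0,0,0],0],[[0,0,0],0],[[0,0,0],0]]}}

```text
time_s: 11.15
tool_pos: [0.5307, -0.0624, 0.0815]
tool_rot: [179.9, -0.0, -4.3]
force: [-0.1, -2.5, 0.6]
grip_width: 0.0152
grasp_force: 1.0
```

Request:
{"fn": "arm_command", "kwargs": {"series": [[[0,0,0],0],[[0,-5,0],0],[[0,-13,0],0],[[0,-22,0],0],[[0,-30,0],0]]}}

```text
time_s: 11.65
tool_pos: [0.5332, -0.0306, 0.0815]
tool_rot: [-180.0, -0.0, -4.3]
force: [1.7, -2.6, -1.2]
grip_width: 0.0137
grasp_force: 10.0
```

Request:
{"fn": "arm_command", "kwargs": {"series": [[[0,-10,0],0],[[0,-20,0],0],[[0,-30,0],0],[[0,-40,0],0],[[0,-50,0],0]]}}

```text
time_s: 12.15
tool_pos: [0.5371, 0.0189, 0.0816]
tool_rot: [180.0, -0.1, -4.3]
force: [3.5, -2.1, -2.9]
grip_width: 0.0141
grasp_force: 10.0
```

Request:
{"fn": "arm_command", "kwargs": {"series": [[[0,-10,0],0],[[0,-20,0],0],[[0,-30,0],0],[[0,-40,0],0],[[0,-50,0],0]]}}

```text
time_s: 12.65
tool_pos: [0.5411, 0.0685, 0.0816]
tool_rot: [180.0, -0.1, -4.3]
force: [5.6, -4.2, -4.9]
grip_width: 0.014
grasp_force: 10.0
```

Request:
{"fn": "arm_command", "kwargs": {"series": [[[0,-6,0],0],[[0,-12,0],0],[[0,-18,0],0],[[0,-22,0],0],[[0,-26,0],0]]}}

```text
time_s: 13.15
tool_pos: [0.543, 0.094, 0.0816]
tool_rot: [180.0, -0.1, -4.3]
force: [5.3, -14.8, -3.1]
grip_width: 0.014
grasp_force: 10.1
```

Request:
{"fn": "arm_command", "kwargs": {"series": [[[0,-1,0],0],[[0,-2,0],0],[[0,-3,0],0],[[0,-4,0],0],[[0,-5,0],0]]}}

```text
time_s: 13.65
tool_pos: [0.5431, 0.094, 0.0815]
tool_rot: [179.6, -0.0, -4.5]
force: [2.7, -12.6, -1.8]
grip_width: 0.0139
grasp_force: 10.0
```

Force has risen to about 13 N and motion has stopped, so this is likely the end stop. I release, rise and verify.

Request:
{"fn": "arm_command", "kwargs": {"series": [[[0,3,0],0],[[0,5,0],0],[[0,5,0],0],[[0,5,0],0],[[0,5,0],0]], "grip": -0.3}}

```text
time_s: 14.15
tool_pos: [0.5422, 0.0947, 0.0816]
tool_rot: [-180.0, 0.0, -4.3]
force: [-0.2, 0.0, -0.5]
grip_width: 0.0461
grasp_force: 0.0
```

Request:
{"fn": "arm_command", "kwargs": {"series": [[[0,0,-15],0],[[0,0,-40],0],[[0,0,-70],0],[[0,0,-100],0],[[0,0,-130],0]]}}

```text
time_s: 14.65
tool_pos: [0.5425, 0.0938, 0.2141]
tool_rot: [-180.0, -0.1, -4.3]
force: [0.1, 0.6, -0.3]
grip_width: 0.0564
grasp_force: 0.0
```

```bash
cat > v.py <<'E'
from h import *
import sys
print(env.get_obs()["tool_pos"],env.get_obs()["time_s"])
for n in ("scene","wrist"):
    a,P,c=cloud(n);X,Y,Z=[P[...,i] for i in range(3)];cv2.imwrite(f"pics/{sys.argv[1]}{n}.png",a)
    q=P[(Z>.088)&(Z<.1)&(X>.49)&(X<.6)&(Y>.03)&(Y<.14)]; r=cv2.minAreaRect(q[:,:2].astype(np.float32)*1000);print(n,"bar",len(q),r)
E
python3 v.py f
```

```text
[0.54246082 0.09377162 0.21407099] 14.65
scene bar 144 ((542.79150390625, 93.59732818603516), (14.317554473876953, 67.27576446533203), 86.14945983886719)
wrist bar 1101 ((541.7335205078125, 93.25776672363281), (13.477202415466309, 65.07752227783203), 85.93052673339844)
```

View pics/fscene.png

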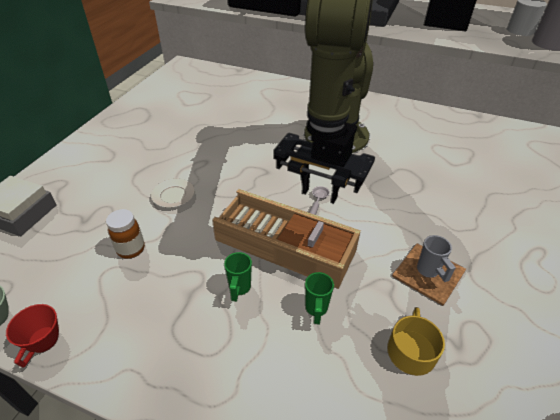

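View pics/fwrist.png

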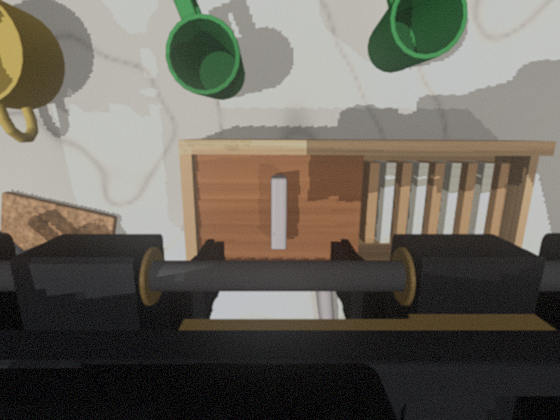

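The cover looks open (wrist view: cover at 195–362, compartment uncovered, mug on the mat). The bar sits within about 1 mm of the computed stop position. To be sure it is seated, I'll push it once more with closed fingers from behind.

Request:
{"fn": "arm_command", "kwargs": {"series": [[[0,10,0],0],[[0,20,0],0],[[0,30,0],0],[[0,36,0],0],[[0,36,0],0]], "grip": 1}}

```text
time_s: 15.25
tool_pos: [0.5394, 0.0561, 0.2111]
tool_rot: [180.0, 0.0, -4.5]
force: [0.2, -0.1, 0.3]
grip_width: 0.0243
grasp_force: 0.0
```

Request:
{"fn": "arm_command", "kwargs": {"series": [[[0,0,20],0],[[0,0,50],0],[[0,0,80],0],[[0,0,110],0],[[0,0,130],0]]}}

```text
time_s: 15.75
tool_pos: [0.5384, 0.0581, 0.0791]
tool_rot: [180.0, 0.2, -4.3]
force: [-0.2, -0.2, 0.2]
grip_width: 0.0008
grasp_force: 0.0
```

Request:
{"fn": "arm_command", "kwargs": {"series": [[[0,-3,0],0],[[0,-6,0],0],[[0,-9,0],0],[[0,-12,0],0],[[0,-14,0],0]]}}

```text
time_s: 16.25
tool_pos: [0.541, 0.0725, 0.0819]
tool_rot: [-180.0, -0.0, -4.3]
force: [-0.2, -0.2, 0.0]
grip_width: 0.0005
grasp_force: 0.0
```

Request:
{"fn": "arm_command", "kwargs": {"series": [[[0,-1,0],0],[[0,-2,0],0],[[0,-3,0],0],[[0,-4,0],0],[[0,-4,0],0]]}}

```text
time_s: 16.75
tool_pos: [0.5411, 0.076, 0.0816]
tool_rot: [-180.0, -0.0, -4.3]
force: [-0.7, 0.3, 0.5]
grip_width: 0.0002
grasp_force: 0.0
```

Request:
{"fn": "arm_command", "kwargs": {"series": [[[0,-1,0],0],[[0,-2,0],0],[[0,-3,0],0],[[0,-4,0],0],[[0,-4,0],0]]}}

```text
time_s: 17.25
tool_pos: [0.5412, 0.0778, 0.0815]
tool_rot: [179.9, 0.0, -4.4]
force: [-0.2, -5.4, 1.7]
grip_width: 0.0001
grasp_force: 2.7
```

Request:
{"fn": "arm_command", "kwargs": {"series": [[[0,-1,0],0],[[0,-2,0],0],[[0,-3,0],0],[[0,-3,0],0],[[0,-3,0],0]]}}

```text
time_s: 17.75
tool_pos: [0.5412, 0.0778, 0.0815]
tool_rot: [179.7, 0.1, -4.5]
force: [-2.4, -9.9, 2.2]
grip_width: 0.0005
grasp_force: 5.3
```

The cover doesn't move under 10 N, against about 2 N of friction, so it is on its stop. I back off and rise.

Request:
{"fn": "arm_command", "kwargs": {"series": [[[0,5,0],0],[[0,11,0],0],[[0,14,0],0],[[0,14,-10],0],[[0,14,-30],0]]}}

```text
time_s: 18.25
tool_pos: [0.5394, 0.0692, 0.1111]
tool_rot: [180.0, 0.2, -4.3]
force: [0.3, 1.2, 0.5]
grip_width: 0.0004
grasp_force: 0.0
```

Request:
{"fn": "arm_command", "kwargs": {"series": [[[0,0,-30],0],[[0,0,-60],0],[[0,0,-90],0],[[0,0,-90],0],[[0,0,-90],0]]}}

```text
time_s: 18.75
tool_pos: [0.541, 0.0695, 0.2027]
tool_rot: [-179.9, -0.1, -4.3]
force: [-0.1, 0.6, -0.8]
grip_width: 0.0002
grasp_force: 0.0
```

```bash
python3 v.py g; python3 -c "
from cell import env
print(env.get_obs()['force'],env.sign_off())"
```

```text
[0.54098244 0.06953786 0.20268255] 18.75
scene bar 143 ((542.4304809570312, 93.69664001464844), (14.611127853393555, 65.20565032958984), 85.87428283691406)
wrist bar 1006 ((549.2164306640625, 92.34969329833984), (14.098288536071777, 50.11701965332031), 85.39371490478516)
the job is handed in; nothing more can be done
[-0.30702664 -0.88813944 -0.53592676] None
```

The mug stands upright near the centre of the cork mat, the cover is fully open against its end stop (it didn't move under a 10 N push), the saucer, wide cup, jar and spoon were not touched, and I handed the job in at about 19 s.

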